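# Draw a battery out of its roofed charger and store it in the travel holder

### The arm

A 6-joint arm with a two-finger parallel gripper is mounted at the origin on the work surface; the furniture and walls round the work are solid. World frame = base frame: x ahead of the robot, y to its left, z up, the work surface at z = 0. Lengths are in m, angles in rad, forces in N, time in s.
With the tool pointing down it reaches from about 0.375 to 0.975 m from the base axis. Payload 3.8 kg.
Tool frame: the origin (TCP) lies on the mounting face of the last link; the fingertips stand 173 mm ahead of it and the grasp point (between the pads) lies 155 mm ahead of it (bot.hold_point_z is the distance from the TCP to the grasp point, in m); z points along the fingers, y is the line along which they close (so a half turn about z gives the same grasp; the last joint's range is limited). The gripper opens to 85 mm and grips with 20 to 120 N. Pads are 22 mm wide; open, the fingers measure 114 mm over their backs; the gripper's body (76 mm by 85 mm) begins 54 mm behind the grasp point. The pads swing forward as they close: fully open they stand 13 mm farther back than shut.
Start: joints at [-1.189, 0.264, 1.604, -0, 1.274, -0.037], TCP at [0.274, -0.617, 0.405] pointing down, gripper open.
Joint ranges: [-2.63, 2.63], [-0.94, 2.18], [0.31, 2.57], [-1.31, 4.45], [0, 2.66], [-2.55, 2.55]. Speed limits (rad/s): [2.57, 2.57, 3.14, 3.14, 3.14, 3.14].

### API

Orientations are given as a rotation vector (axis times angle).
In Python, from workcell import bot, optics gives the robot as it stands.
- The arm moves only by the shell command python3 -m jog 'ROWS' [OPENING] [FORCE]. ROWS is JSON, a list of rows, each an object of numbers: "dx", "dy", "dz": the shift along the tool's x, y, z in mm; "ax", "ay", "az": the turn, a rotation vector about the tool's x, y, z in degrees. A call has 1 to 20 rows; each row shifts and turns the commanded pose from where the row before left it, along the tool's axes as they then stand; what a row does not reach is not made up. A row lasts 1/12 s, in which the tool goes at most 41.7 mm and 7.16 degrees, less where a joint would pass 70% of its speed; a pose out of reach is approached as far as the arm can. A call with a gripper value outside its range is refused whole. OPENING is the opening, from 0 (shut) to 1 (fully open), set as the call begins (- or left out, the last holds). The fingers move at their own pace and stop on an object; FORCE is the grip in N (left out, the last holds). Time passes only in rows, so rows that do not move let the fingers close. It gives the time, the measured TCP pose, the force, the opening and the grip force at its end, in the units of the state.
- bot.read_state(): the state, without advancing time (a new reading comes with each control period).
- optics.read_camera(name): name is "side" or "top" or "wrist"; returns a dict with "img" (480x640x3 uint8, red, green, blue), "vertical_fov" (degrees; the focal length in pixels is half the picture's height over the tangent of half this angle, whatever the lens; pixels are square), "cx", "cy" (the principal point, pixels), "R" (3x3) and "t" (3): a world point X has camera coordinates R X + t; the wrist camera has in their place "tool_from_camera" (4x4, takes a point from camera to tool coordinates, whose origin is the TCP and whose axes are the flange's). Camera axes: x right, y down, z forward; pixel columns grow to the right and rows downward; lengths in m; the calibration is good to about 2 mm. A picture is of the moment at which its call begins: read the wrist's pose just before it. There is no depth.
- bot.finish_job(): hands the job in; it is judged then, once.
The state is a dict: "time": time; "q": joint angles; "joint_vel": joint speeds; "joint_torque": joint torques, N m; "tool_pos": TCP position; "tcp_rot": TCP orientation; "wrist_force": force on the tool from outside, world axes, zero at the start; "torque": the same for the moment, N m; "width": opening from 0.0 (shut) to 1.0 (fully open); "grip_force": force on a finger pad.
Only numpy, scipy, OpenCV 4.12 (cv2) and the standard library are available. Lean on these libraries where they do the work, as an engineer would, in place of code of your own. Each camera call takes 0.05 s, during which the arm holds its last target. There are 200 camera calls.

### The job

The battery pack is caught in the charger, whose roof covers it: draw it out through the open side by its pull lug and set it down flat on the bench, clear of the charger, and let go. Then take it again by its body and slide it, lug first, under the hood of the travel holder until it is fully home, lying flat between the side rails. Leave the tape measure and the oil bottle where they are.

Things in the scene. Friction and masses are not known exactly. Their poses are not given: they have to be found in the camera images.
- battery_pack: Loose grey and black battery pack, 0.35 to 0.6 kg. Body 108 (x) x 54 (y) x 44 (z) mm; origin at the centre of the body's underside, z up. A pull lug sticks out of its -x end. Cross groove in its top, 3 mm deep, at x = +30 mm. It starts in the charger, origin xy and axes within 1 mm and 0.01 rad of the charger's, underside 5 mm above the bench.
- pull_lug (a point): Grip point of the pack's lug: pack x = -78 mm, y = 0, 23 mm above its underside. The lug is 22 mm wide (y), reaches from pack x = -54 to -97 mm, and from 8 to 38 mm above the underside.
- charger: Black charger fixed to the bench: x = -56 to +62 mm, 79 mm wide (y), roof top 66 mm high, vent ribs to 68 mm; fixing ears reach y = +-57 mm low down at x = 15 to 45 mm. Origin on the bench, z up. Its bay is 59 mm wide, floor 5 mm and roof underside 53 mm above the bench, rear stop at x = +56 mm. The pack is clear of it when the pack's origin is beyond charger x = -110 mm.
- charger_mouth (a point): Centre of the bay's only opening, at charger x = -56 mm, 29 mm above the bench; about 41 mm of the lug stands out of it towards charger -x, the way out. A sprung steel ball in the roof sits in the pack's groove: it takes a pull of about 10 to 20 N along charger -x to free the pack.
- holder: Travel holder fixed to the bench: plywood base x = -110 to +66 mm, 90 mm wide, 6 mm thick; origin on the bench, z up. Side rails (x = -52 to +64 mm) rise 10 mm above the base, 61 mm apart. Hood at the -x end. The pack can be lowered between the rails at holder x = +55 mm, then slid to -x. Fully home: pack origin at about holder x = -1, y = 0, z = 6 mm, axes as the holder's.
- hood_mouth (a point): Centre of the hood's tunnel mouth: holder x = -55 mm, 29 mm above the bench, opening to holder +x. The aluminium hood spans holder x = -107 to -55 mm, 66 mm wide, top 60 mm above the bench; the tunnel is 34 mm wide, from the base up to 52 mm above the bench, and takes the lug; the pack's body butts against the hood.
- tape_measure: Bystander: yellow and black tape measure, 37 x 78 x 71 mm, origin under its centre.
- oil_bottle: Bystander: small upright oil bottle, 48 mm across, 131 mm high, origin under its centre.

How it is judged:
On the way:
1. the pack has been drawn out of the charger, lies flat on the bench clear of it, and is let go (x of battery_pack in the frame of charger below -0.11 m and height (world z) of battery_pack below 0.005 m and angle between battery_pack's own z axis and vertical below 0.08 rad and linear speed of battery_pack below 0.02 m/s and contact force between the fingers and battery_pack below 0.2 N), for 0.2 s.
At the end, for the whole second after the job is handed in: The pack lies flat (within 0.08 rad, underside within 4 mm of the holder's base) between the holder's rails, its lug under the hood and its body within 5 mm of butting against the hood, released and at rest (x of battery_pack in the frame of holder between -0.006 and 0.004 m and y of battery_pack in the frame of holder between -0.006 and 0.006 m and z of battery_pack in the frame of holder below 0.01 m and x of pull_lug in the frame of holder below -0.07 m and angle between battery_pack's own z axis and vertical below 0.08 rad and linear speed of battery_pack below 0.01 m/s); the robot touches nothing.
It fails at once if the tape measure is shifted by more than 30 mm (distance of tape_measure from where it was at the start of the episode above 0.03 m).
It fails at once if the oil bottle is shifted by more than 30 mm (distance of oil_bottle from where it was at the start of the episode above 0.03 m).
It also fails if it takes over 54 s, if anything falls off the work surface, if the arm or the gripper's body presses on something with over 40 N, if the wrist force passes 120 N, or if a joint passes its speed limit or range.

## Working session

There is one attempt and no reset: what is moved stays moved. The work goes in short steps, Python scripts to look and compute and a shell command to move; the robot and the scene stay as the last step left them, time stands still between calls to the robot, and variables do not carry over. Pictures are saved under pics/ and viewed, at most 10 in all, crops included, and the job is handed in when it is done.

```bash
mkdir -p pics; ls; python3 - <<'E'
from workcell import bot, optics
import cv2, numpy as np
s=bot.read_state(); print(s['time'],s['tool_pos'],s['tcp_rot'],s['width'])
for n in ('side','top'):
    c=optics.read_camera(n); cv2.imwrite(f'pics/{n}0.png',c['img'][:,:,::-1])
    print(n,c['vertical_fov'],c['cx'],c['cy'],c['R'],c['t'],[k for k in c])
E
```

```text
pics
0.0 [ 0.2743658  -0.61634417  0.40334552] [-3.07078759e+00 -6.52619467e-01  5.84186321e-04] 0.997804215292844
side 51.984333310466525 319.93239643106176 236.1985126555948 [[ 0.81286081 -0.58239289 -0.00870806]
 [-0.29766628 -0.40251694 -0.86566443]
 [ 0.50065166  0.70625678 -0.50054897]] [-0.37369884  0.23917488  0.70670736] ['img', 'vertical_fov', 'cx', 'cy', 'R', 't']
top 50.998590892863405 323.79704115651305 237.81355987603152 [[ 0.0016431  -0.99980918 -0.01946535]
 [-0.98197731  0.00206561 -0.18898755]
 [ 0.18899169  0.01942506 -0.98178654]] [0.09025869 0.50681727 1.12390925] ['img', 'vertical_fov', 'cx', 'cy', 'R', 't']
```

View pics/top0.png

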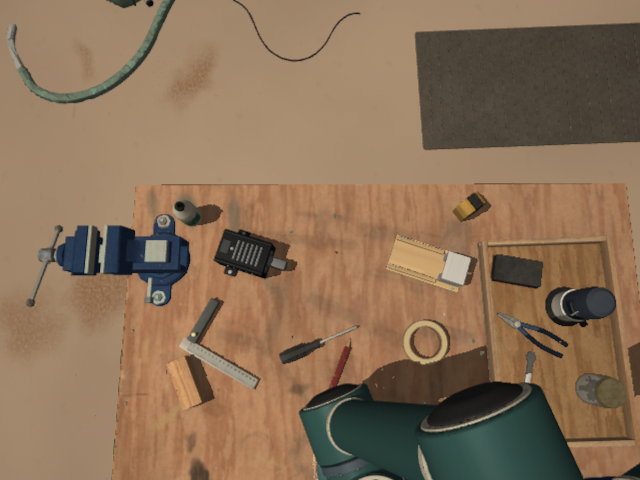

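View pics/side0.png

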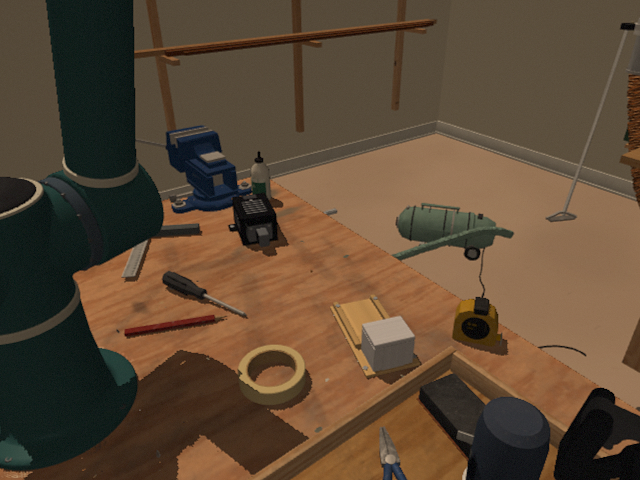

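The top view shows the charger at about (247,254) with the lug towards (285,265). The holder is at about (430,262), with its hood at the right end (458,268). The bottle is at (185,212) and the tape at (470,206). I'll enlarge the charger and holder to measure them.

```bash
python3 - <<'E'
import cv2, numpy as np
i=cv2.imread('pics/top0.png')
a=cv2.resize(i[220:290,205:305],None,fx=8,fy=8,interpolation=cv2.INTER_CUBIC)[:, :800]
b=cv2.resize(i[225:300,380:480],None,fx=8,fy=8,interpolation=cv2.INTER_CUBIC)
cv2.imwrite('pics/ca.png',np.clip(a*1.8,0,255)); cv2.imwrite('pics/cb.png',b)
E
```

```text
[ WARN:0@0.075] global loadsave.cpp:1063 imwrite_ Unsupported depth image for selected encoder is fallbacked to CV_8U.
```

View pics/ca.png

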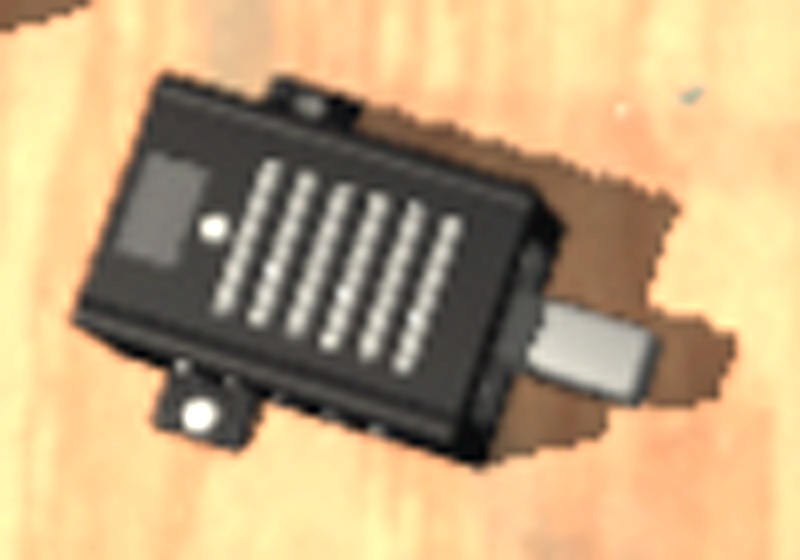

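View pics/cb.png

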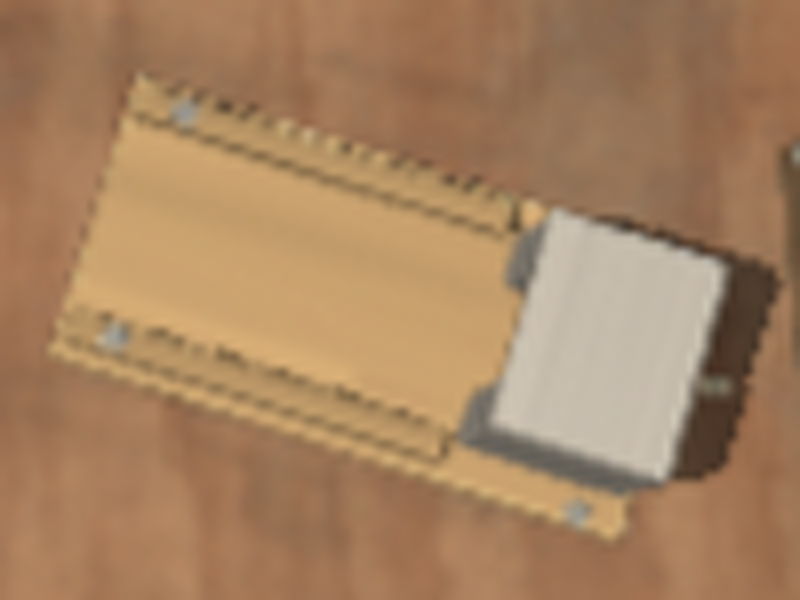

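The charger's roof corners are at crop (165,75), (528,185), (462,440), (78,315), and the lug's top at (545,300)–(650,338). The hood's top corners are at (558,208), (728,262), (662,482), (490,425). Next I'll fit the poses and check them against the given sizes.

```bash
cat > h.py <<'E'
import numpy as np, cv2
from scipy.spatial.transform import Rotation as Ro
from scipy.optimize import least_squares
def K(c):
    f=240/np.tan(np.radians(c['vertical_fov']/2)); return f
def wristcam(c,s):
    T=np.eye(4);T[:3,:3]=Ro.from_rotvec(s['tcp_rot']).as_matrix();T[:3,3]=s['tool_pos']
    M=np.linalg.inv(T@c['tool_from_camera']); c['R'],c['t']=M[:3,:3],M[:3,3]; return c
def unproj(c,uv,z):
    uv=np.atleast_2d(uv).astype(float); f=K(c)
    d=np.c_[(uv[:,0]-c['cx'])/f,(uv[:,1]-c['cy'])/f,np.ones(len(uv))]@c['R']
    o=-c['R'].T@c['t']; return o+d*((z-o[2])/d[:,2])[:,None]
def proj(c,X):
    p=np.atleast_2d(X)@c['R'].T+c['t']; return p[:,:2]/p[:,2:]*K(c)+[c['cx'],c['cy']]
def place(p,L):
    L=np.atleast_2d(L); C,S=np.cos(p[2]),np.sin(p[2])
    return np.c_[p[0]+C*L[:,0]-S*L[:,1],p[1]+S*L[:,0]+C*L[:,1],L[:,2]]
def fit(c,L,uv,p0):
    r=least_squares(lambda p:(proj(c,place(p,L))-uv).ravel(),p0); 
    return r.x, r.fun.reshape(-1,2)
E
python3 - <<'E'
from h import *
from workcell import bot, optics
c=optics.read_camera('top'); np.set_printoptions(precision=4,suppress=True)
ch=np.array([[165,75],[528,185],[462,440],[78,315]])/8+[205,220]
P=unproj(c,ch,.066);print('ch',P,np.linalg.norm(np.diff(P,axis=0),axis=1))
lug=np.array([[545,300],[650,338],[632,395],[525,355]])/8+[205,220]
Q=unproj(c,lug,.043);print('lug',Q,np.linalg.norm(np.diff(Q,axis=0),axis=1))
ho=np.array([[558,208],[728,262],[662,482],[490,425]])/8+[380,225]
H=unproj(c,ho,.060);print('hood',H,np.linalg.norm(np.diff(H,axis=0),axis=1))
# image up=+x world; -x(obj) to image right
L=np.array([[62,39.5,66],[-56,39.5,66],[-56,-39.5,66],[62,-39.5,66]])/1e3
L[:,1]*=-1
for s in(1,-1):
    M=L.copy();M[:,1]*=s;print('charger',s,*fit(c,M,ch,[.57,.13,1.3]))
    N=np.array([[-55,-33,60],[-107,-33,60],[-107,33,60],[-55,33,60],[66,-45,6],[66,45,6],[-110,45,6]])/1e3;N[:,1]*=s
    ho2=np.r_[ho,np.array([[135,78],[50,350],[620,540]])/8+[380,225]]
    print('holder',s,*fit(c,N,ho2,[.57,-.25,1.3]))
s=bot.read_state();print(s['time'])
E
```

```text
ch [[0.524  0.3171 0.066 ]
 [0.4914 0.2111 0.066 ]
 [0.4179 0.2283 0.066 ]
 [0.4539 0.3393 0.066 ]] [0.1108 0.0755 0.1167]
lug [[0.4615 0.2083 0.043 ]
 [0.4503 0.1775 0.043 ]
 [0.4337 0.1825 0.043 ]
 [0.4454 0.2138 0.043 ]] [0.0328 0.0174 0.0335]
hood [[ 0.4734 -0.1982  0.06  ]
 [ 0.4578 -0.2457  0.06  ]
 [ 0.3951 -0.2238  0.06  ]
 [ 0.4113 -0.1762  0.06  ]] [0.05   0.0664 0.0503]
charger 1 [0.471  0.2711 1.276 ] [[-0.7635 -1.1983]
 [ 2.225  -0.4708]
 [-0.3005  0.4306]
 [-1.1643  1.1571]]
holder 1 [ 0.4602 -0.1343  1.2472] [[-0.5785 -0.2523]
 [ 0.2363  0.1236]
 [ 0.6242  0.0799]
 [-0.1335 -0.0907]
 [ 0.1938 -0.6365]
 [-0.2882  0.4822]
 [-0.0678  0.2668]]
charger -1 [0.4719 0.271  1.2861] [[-11.9195  31.0546]
 [ -8.2692  31.6996]
 [ 10.4199 -33.0346]
 [  9.9036 -31.3942]]
holder -1 [ 0.4593 -0.1336  1.0203] [[-14.1171  31.0493]
 [-15.0956  36.3677]
 [  7.2542 -15.9965]
 [  8.5849 -20.7052]
 [-12.5741  27.4699]
 [ 16.8952 -37.9953]
 [ 10.0089 -23.9695]]
0.15
```

The fits agree: hood 50 × 66 mm measured, residuals under 0.7 px, and charger residuals of 1–2 px because its edges are chamfered. I'll fly above the lug and refine with the wrist camera.

```bash
cat >> h.py <<'E'
def rel(s,target,yang,tool_z=np.array([0,0,-1.])):
    """tool-axis shift (mm) to TCP target, and turn (deg rotvec, tool axes) to tool y at world angle yang, z down"""
    R=Ro.from_rotvec(s['tcp_rot']).as_matrix()
    y=np.array([np.cos(yang),np.sin(yang),0]);G=np.c_[np.cross(y,tool_z),y,tool_z]
    d=(np.array(target)-s['tool_pos'])
    return 'before-turn',R.T@d*1e3,'turn',Ro.from_matrix(R.T@G).as_rotvec(degrees=True),'after-turn',G.T@d*1e3
E
python3 - <<'E'
from h import *
from workcell import bot, optics
np.set_printoptions(precision=2,suppress=True)
s=bot.read_state();c=optics.read_camera('wrist');print(c['tool_from_camera'],c['vertical_fov'])
t=np.array([.455,.17,.40])
print(*rel(s,t,1.276-np.pi/2))
c=optics.read_camera('top')
print(unproj(c,[[580,305],[562,310]],.15))
E
```

```text
[[ 0.   -0.95 -0.31  0.08]
 [ 1.    0.   -0.    0.  ]
 [ 0.   -0.31  0.95  0.03]
 [ 0.    0.    0.    1.  ]] 70.64860548238256
before-turn [ 484.81 -645.02    4.82] turn [ -0.09  -0.05 -49.12] after-turn [804.98 -55.65   3.62]
[[ 0.35 -0.44  0.15]
 [ 0.34 -0.4   0.15]]
```

```bash
python3 -m jog '[{"dz":-35,"dx":10,"dy":-13},{"dz":-35,"dx":10,"dy":-13},{"dx":25,"dy":-33},{"dx":25,"dy":-33},{"dx":25,"dy":-33},{"dx":25,"dy":-33},{"dx":25,"dy":-33},{"dx":25,"dy":-33},{"dx":25,"dy":-33},{"dx":25,"dy":-33},{"dx":25,"dy":-33},{"dx":25,"dy":-33},{"dx":25,"dy":-33},{"dx":25,"dy":-33},{"dx":25,"dy":-33},{"dx":25,"dy":-33},{"dx":25,"dy":-33},{"dx":25,"dy":-33},{"dx":25,"dy":-33},{"dx":25,"dy":-33}]' 1
python3 -m jog '[{"az":-7,"dz":20},{"az":-7,"dz":20},{"az":-7,"dz":20},{"az":-7,"dz":20},{"az":-7},{"az":-7},{"az":-7},{}]'
python3 - <<'E'
from h import *
from workcell import bot, optics
np.set_printoptions(precision=4,suppress=True)
s=bot.read_state();c=wristcam(optics.read_camera('wrist'),s)
print(s['time'],s['tool_pos'],s['tcp_rot'],s['q'])
cv2.imwrite('pics/w1.png',c['img'][:,:,::-1])
np.savez('w1.npz',**{k:c[k] for k in('R','t','cx','cy','vertical_fov')})
E
```

```text
0.25 [ 0.2745 -0.6165  0.404 ] [-3.0719 -0.6529  0.0003] [-1.1889  0.2644  1.6046  0.      1.2737 -0.0369]invalid input
invalid input
```

View pics/w1.png

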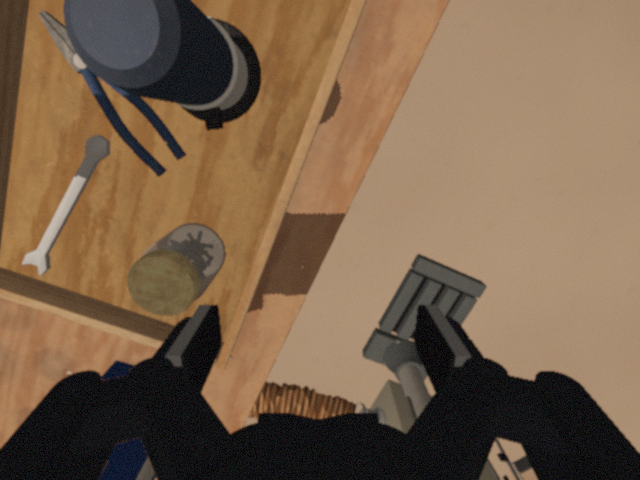

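The move was refused, so this picture shows only the start area (thermos at top left). I'll check the row format.

```bash
python3 -m jog '[{"dx":10,"dy":-13,"dz":-35,"ax":0,"ay":0,"az":0},{"dx":10,"dy":-13,"dz":-35,"ax":0,"ay":0,"az":0}]' ; python3 -m jog --help | head -20
```

```text
time: 0.47
tool_pos: [0.2817, -0.5843, 0.4711]
tcp_rot: [-3.065, -0.65, 0.003]
wrist_force: [1.0, -0.5, 0.9]
width: 1.0
grip_force: 0.0invalid input: not JSON, or not a number
```

All six keys are required.

```bash
python3 -m jog '[{"dx":25,"dy":-33,"dz":0,"ax":0,"ay":0,"az":0},{"dx":25,"dy":-33,"dz":0,"ax":0,"ay":0,"az":0},{"dx":25,"dy":-33,"dz":0,"ax":0,"ay":0,"az":0},{"dx":25,"dy":-33,"dz":0,"ax":0,"ay":0,"az":0},{"dx":25,"dy":-33,"dz":0,"ax":0,"ay":0,"az":0},{"dx":25,"dy":-33,"dz":0,"ax":0,"ay":0,"az":0},{"dx":25,"dy":-33,"dz":0,"ax":0,"ay":0,"az":0},{"dx":25,"dy":-33,"dz":0,"ax":0,"ay":0,"az":0},{"dx":25,"dy":-33,"dz":0,"ax":0,"ay":0,"az":0},{"dx":25,"dy":-33,"dz":0,"ax":0,"ay":0,"az":0},{"dx":25,"dy":-33,"dz":0,"ax":0,"ay":0,"az":0},{"dx":25,"dy":-33,"dz":0,"ax":0,"ay":0,"az":0},{"dx":25,"dy":-33,"dz":0,"ax":0,"ay":0,"az":0},{"dx":25,"dy":-33,"dz":0,"ax":0,"ay":0,"az":0},{"dx":25,"dy":-33,"dz":0,"ax":0,"ay":0,"az":0},{"dx":25,"dy":-33,"dz":0,"ax":0,"ay":0,"az":0},{"dx":25,"dy":-33,"dz":0,"ax":0,"ay":0,"az":0},{"dx":25,"dy":-33,"dz":0,"ax":0,"ay":0,"az":0}]'; echo
python3 -m jog '[{"dx":0,"dy":0,"dz":20,"ax":0,"ay":0,"az":-7},{"dx":0,"dy":0,"dz":20,"ax":0,"ay":0,"az":-7},{"dx":0,"dy":0,"dz":20,"ax":0,"ay":0,"az":-7},{"dx":0,"dy":0,"dz":20,"ax":0,"ay":0,"az":-7},{"dx":0,"dy":0,"dz":0,"ax":0,"ay":0,"az":-7},{"dx":0,"dy":0,"dz":0,"ax":0,"ay":0,"az":-7},{"dx":0,"dy":0,"dz":0,"ax":0,"ay":0,"az":-7},{"dx":0,"dy":0,"dz":0,"ax":0,"ay":0,"az":0},{"dx":0,"dy":0,"dz":0,"ax":0,"ay":0,"az":0}]'
python3 - <<'E'
from h import *
from workcell import bot, optics
np.set_printoptions(precision=4,suppress=True)
s=bot.read_state();c=wristcam(optics.read_camera('wrist'),s)
print(s['time'],s['tool_pos'],s['tcp_rot'],s['q'])
cv2.imwrite('pics/w2.png',c['img'][:,:,::-1])
np.savez('w2.npz',**{k:c[k] for k in('R','t','cx','cy','vertical_fov')})
E
```

```text
time: 1.97
tool_pos: [0.4514, 0.1431, 0.475]
tcp_rot: [3.073, 0.654, 0.002]
wrist_force: [0.7, -0.5, -0.5]
width: 1.0
grip_force: 0.0

time: 2.72
tool_pos: [0.4517, 0.1409, 0.3947]
tcp_rot: [2.529, 1.864, 0.0]
wrist_force: [0.4, -0.4, 1.1]
width: 1.003
grip_force: 0.0
2.7167 [0.4517 0.1409 0.3947] [2.5286 1.8643 0.0001] [ 0.2497 -0.1184  2.0311  0.      1.2288  0.5498]
```

View pics/w2.png

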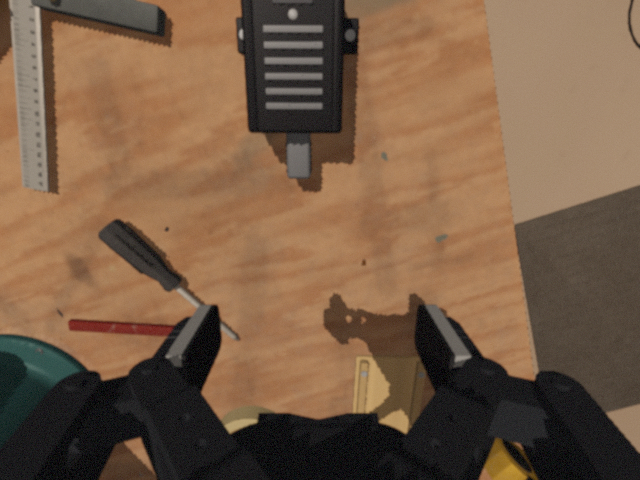

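The wrist view shows the charger at the top with its ribs at columns 265–323, and the lug at (289–311, 135–178), pointing down. The lug is dark grey on wood, so I'll take its edges numerically.

```bash
python3 - <<'E'
from h import *
np.set_printoptions(precision=4,suppress=True)
c=dict(np.load('w2.npz')); i=cv2.imread('pics/w2.png').astype(int)
sat=i[:,:,2]-i[:,:,0]  # wood: red>>blue
for r in (145,155,165): print(r,sat[r,280:320:1])
print('col',i[160:186,299].tolist())
print(unproj(c,[[288.5,160],[310.5,160]],.043)[:,:2])
ribs=unproj(c,[[265,105],[323,105],[266,29],[321,29]],.068);print(ribs[:,:2])
m=(ribs[0]+ribs[1])/2;n=(ribs[2]+ribs[3])/2;print('axis',np.arctan2(*(n-m)[[1,0]]))
print('proj of top pose', proj(c,place([.471,.2711,1.276],np.array([[-56,-39.5,66],[-56,39.5,66],[-97,0,43],[-97,0,13],[-78,-11,43],[-78,11,43]])/1e3)))
E
```

```text
145 [42 42 49 40 41 31 13  8  6 11 11  8 11 11  8 12  9  9  7  8  6  5  8 11
  9 13  9 10  6  4 13 37 40 48 48 54 47 46 46 47]
155 [38 44 42 42 44 41 23  9  9  8 12  8 10  8 10 10  7  9  8  9  8  7 10 11
 12  7 11  6  6  3 10 30 40 48 46 45 44 41 48 44]
165 [77 74 73 76 70 67 48 17  9  9  8 10 10  8 11  9 10  7  8  8  7  8 10 10
  8  8 10 10  6  6 12 33 44 46 48 47 47 43 45 48]
col [[105, 108, 111], [102, 105, 113], [107, 107, 114], [103, 107, 112], [103, 109, 115], [102, 107, 110], [103, 105, 110], [101, 105, 109], [101, 106, 110], [101, 106, 110], [101, 106, 111], [104, 108, 115], [94, 100, 103], [95, 99, 104], [101, 104, 108], [95, 99, 101], [89, 92, 97], [71, 71, 78], [59, 63, 78], [39, 57, 79], [38, 57, 85], [42, 55, 82], [34, 53, 79], [38, 57, 85], [40, 59, 88], [48, 68, 103]]
[[0.4407 0.1989]
 [0.4601 0.1929]]
[[0.4391 0.2473]
 [0.4842 0.2334]
 [0.4583 0.2979]
 [0.4984 0.2855]]
axis 1.2561650704108707
proj of top pose [[341.933  135.4194]
 [248.0178 135.9129]
 [297.6557 180.6632]
 [299.3061 176.4079]
 [309.0526 159.9827]
 [285.2948 160.1042]]
```

Lug width comes out at about 22 mm. Combining the two views puts the charger at (0.472, 0.273, 1.277 rad) and the lug point at (0.449, 0.198).

```bash
python3 - <<'E'
from h import *
from workcell import bot
np.set_printoptions(precision=2,suppress=True)
print(*rel(bot.read_state(),[.4494,.1983,.185],1.277-np.pi/2))
E
```

```text
before-turn [ 54.15 -19.25 209.86] turn [ 0.01 -0.01 -0.36] after-turn [ 54.3  -18.85 209.85]
```

```bash
python3 -m jog '[{"dx":27,"dy":-9.5,"dz":20,"ax":0,"ay":0,"az":-0.4},{"dx":27,"dy":-9.5,"dz":20,"ax":0,"ay":0,"az":0},{"dx":0,"dy":0,"dz":35,"ax":0,"ay":0,"az":0},{"dx":0,"dy":0,"dz":35,"ax":0,"ay":0,"az":0},{"dx":0,"dy":0,"dz":35,"ax":0,"ay":0,"az":0},{"dx":0,"dy":0,"dz":25,"ax":0,"ay":0,"az":0},{"dx":0,"dy":0,"dz":20,"ax":0,"ay":0,"az":0},{"dx":0,"dy":0,"dz":20,"ax":0,"ay":0,"az":0},{"dx":0,"dy":0,"dz":0,"ax":0,"ay":0,"az":0},{"dx":0,"dy":0,"dz":0,"ax":0,"ay":0,"az":0}]'
python3 - <<'E'
from h import *
from workcell import bot,optics
np.set_printoptions(precision=2,suppress=True)
s=bot.read_state()
print(*rel(s,[.4494,.1983,.185],1.277-np.pi/2))
c=wristcam(optics.read_camera('wrist'),s);cv2.imwrite('pics/w3.png',c['img'][:,:,::-1])
E
```

```text
time: 3.6
tool_pos: [0.4486, 0.1978, 0.1839]
tcp_rot: [-2.52, -1.875, 0.004]
wrist_force: [0.3, 0.3, 0.5]
width: 1.0
grip_force: 0.0
before-turn [ 0.68  0.62 -1.11] turn [-0.13  0.1   0.13] after-turn [ 0.69  0.62 -1.11]
```

View pics/w3.png

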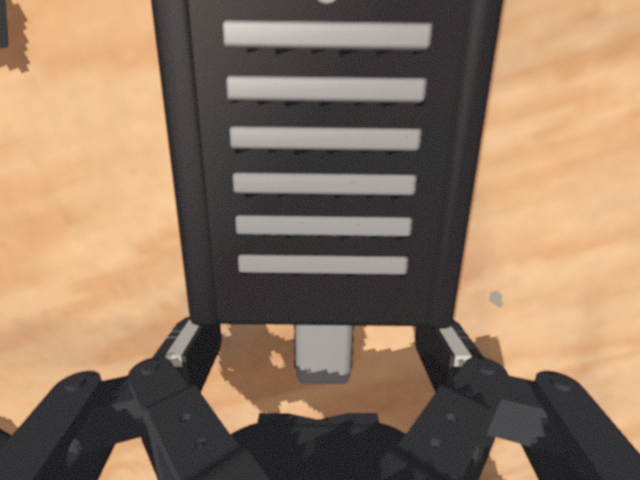

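The lug is centred between the pads (lug at columns 296–352, pads at about 180 and 458) and square to the charger. Grip it.

```bash
python3 -m jog '[{"dx":0,"dy":0,"dz":0,"ax":0,"ay":0,"az":0},{"dx":0,"dy":0,"dz":0,"ax":0,"ay":0,"az":0},{"dx":0,"dy":0,"dz":0,"ax":0,"ay":0,"az":0},{"dx":0,"dy":0,"dz":0,"ax":0,"ay":0,"az":0},{"dx":0,"dy":0,"dz":0,"ax":0,"ay":0,"az":0},{"dx":0,"dy":0,"dz":0,"ax":0,"ay":0,"az":0},{"dx":0,"dy":0,"dz":0,"ax":0,"ay":0,"az":0},{"dx":0,"dy":0,"dz":0,"ax":0,"ay":0,"az":0}]' 0 80; python3 - <<'E'
from h import *
R=Ro.from_rotvec([-2.52,-1.875,.004]).as_matrix();print(R.T@[-np.cos(1.277),-np.sin(1.277),0])
E
```

```text
time: 4.32
tool_pos: [0.4496, 0.1982, 0.1855]
tcp_rot: [2.519, 1.877, 0.002]
wrist_force: [-0.3, -0.8, 4.6]
width: 0.249
grip_force: 78.2
[-0.99999575 -0.00235969  0.00170946]
```

Gripped at 21 mm. Pull out along tool -x.

```bash
python3 -m jog '[{"dx":-4,"dy":0,"dz":0,"ax":0,"ay":0,"az":0},{"dx":-4,"dy":0,"dz":0,"ax":0,"ay":0,"az":0},{"dx":-4,"dy":0,"dz":0,"ax":0,"ay":0,"az":0},{"dx":-4,"dy":0,"dz":0,"ax":0,"ay":0,"az":0},{"dx":-4,"dy":0,"dz":0,"ax":0,"ay":0,"az":0}]'
```

```text
time: 4.73
tool_pos: [0.4447, 0.1803, 0.1856]
tcp_rot: [-2.52, -1.875, -0.01]
wrist_force: [2.8, 10.6, -0.6]
width: 0.247
grip_force: 78.5
```

```bash
python3 -m jog '[{"dx":-10,"dy":0,"dz":0,"ax":0,"ay":0,"az":0},{"dx":-10,"dy":0,"dz":0,"ax":0,"ay":0,"az":0},{"dx":-10,"dy":0,"dz":0,"ax":0,"ay":0,"az":0},{"dx":-10,"dy":0,"dz":0,"ax":0,"ay":0,"az":0},{"dx":-10,"dy":0,"dz":0,"ax":0,"ay":0,"az":0},{"dx":-10,"dy":0,"dz":0,"ax":0,"ay":0,"az":0},{"dx":-10,"dy":0,"dz":0,"ax":0,"ay":0,"az":0},{"dx":-10,"dy":0,"dz":0,"ax":0,"ay":0,"az":0},{"dx":-10,"dy":0,"dz":0,"ax":0,"ay":0,"az":0},{"dx":-10,"dy":0,"dz":0,"ax":0,"ay":0,"az":0},{"dx":-10,"dy":0,"dz":0,"ax":0,"ay":0,"az":0},{"dx":-10,"dy":0,"dz":0,"ax":0,"ay":0,"az":0},{"dx":-10,"dy":0,"dz":0,"ax":0,"ay":0,"az":0},{"dx":-10,"dy":0,"dz":0,"ax":0,"ay":0,"az":0},{"dx":0,"dy":0,"dz":0,"ax":0,"ay":0,"az":0}]'; python3 - <<'E'
from h import *
from workcell import bot,optics
c=optics.read_camera('side');i=c['img'][180:320,200:400,::-1];cv2.imwrite('pics/s4.png',cv2.resize(i,None,fx=4,fy=4,interpolation=cv2.INTER_CUBIC))
print(bot.read_state()['torque'])
E
```

```text
time: 5.98
tool_pos: [0.4023, 0.0432, 0.1841]
tcp_rot: [-2.519, -1.876, 0.003]
wrist_force: [-0.7, 0.9, -4.6]
width: 0.244
grip_force: 78.6
[-0.21663411  0.04672835 -0.01796413]
```

View pics/s4.png

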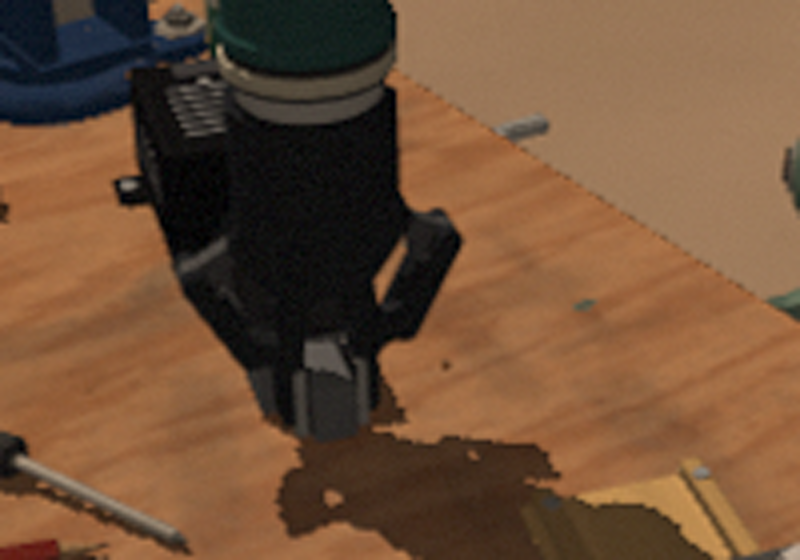

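The lug is held in the pads and the pack is out of the charger. Travel was 160 mm and the load is about 4.6 N. Lower it.

```bash
python3 -m jog '[{"dx":0,"dy":0,"dz":1,"ax":0,"ay":0,"az":0},{"dx":0,"dy":0,"dz":1,"ax":0,"ay":0,"az":0},{"dx":0,"dy":0,"dz":1,"ax":0,"ay":0,"az":0},{"dx":0,"dy":0,"dz":1,"ax":0,"ay":0,"az":0},{"dx":0,"dy":0,"dz":0,"ax":0,"ay":0,"az":0},{"dx":0,"dy":0,"dz":0,"ax":0,"ay":0,"az":0}]'
```

```text
time: 6.53
tool_pos: [0.4037, 0.045, 0.1808]
tcp_rot: [2.519, 1.878, 0.001]
wrist_force: [-0.6, -0.5, -2.1]
width: 0.244
grip_force: 78.9
```

```bash
python3 -m jog '[{"dx":0,"dy":0,"dz":0.7,"ax":0,"ay":0,"az":0},{"dx":0,"dy":0,"dz":0.7,"ax":0,"ay":0,"az":0},{"dx":0,"dy":0,"dz":0,"ax":0,"ay":0,"az":0}]'; echo;  python3 -m jog '[{"dx":0,"dy":0,"dz":0,"ax":0,"ay":0,"az":0},{"dx":0,"dy":0,"dz":0,"ax":0,"ay":0,"az":0},{"dx":0,"dy":0,"dz":0,"ax":0,"ay":0,"az":0},{"dx":0,"dy":0,"dz":0,"ax":0,"ay":0,"az":0},{"dx":0,"dy":0,"dz":0,"ax":0,"ay":0,"az":0},{"dx":0,"dy":0,"dz":0,"ax":0,"ay":0,"az":0},{"dx":0,"dy":0,"dz":0,"ax":0,"ay":0,"az":0},{"dx":0,"dy":0,"dz":0,"ax":0,"ay":0,"az":0}]' 1 80
```

```text
time: 6.78
tool_pos: [0.4038, 0.0449, 0.1805]
tcp_rot: [-2.518, -1.877, 0.0]
wrist_force: [-5.8, 0.2, 10.6]
width: 0.246
grip_force: 80.8

time: 7.45
tool_pos: [0.4034, 0.0447, 0.1792]
tcp_rot: [-2.519, -1.877, 0.0]
wrist_force: [-0.1, -0.9, -0.1]
width: 0.997
grip_force: 0.0
```

Released. Rise and measure the pack.

```bash
python3 -m jog '[{"dx":0,"dy":0,"dz":-20,"ax":0,"ay":0,"az":0},{"dx":0,"dy":0,"dz":-30,"ax":0,"ay":0,"az":0},{"dx":0,"dy":0,"dz":-30,"ax":0,"ay":0,"az":0},{"dx":0,"dy":0,"dz":-40,"ax":0,"ay":0,"az":0},{"dx":0,"dy":0,"dz":-40,"ax":0,"ay":0,"az":0},{"dx":0,"dy":0,"dz":-20,"ax":0,"ay":0,"az":0},{"dx":0,"dy":0,"dz":0,"ax":0,"ay":0,"az":0},{"dx":0,"dy":0,"dz":0,"ax":0,"ay":0,"az":0},{"dx":0,"dy":0,"dz":0,"ax":0,"ay":0,"az":0}]';  python3 - <<'E'
from h import *
from workcell import bot, optics
np.set_printoptions(precision=4,suppress=True)
s=bot.read_state();c=wristcam(optics.read_camera('wrist'),s)
cv2.imwrite('pics/w5.png',c['img'][:,:,::-1])
np.savez('w5.npz',**{k:c[k] for k in('R','t','cx','cy','vertical_fov')})
p=[.426,.1194,1.277]
L=np.array([[-54,-27,44],[-54,27,44],[54,27,44],[54,-27,44],[-97,-11,38],[-97,11,38],[30,0,44]])/1e3
print(proj(c,place(p,L)))
E
```

```text
time: 8.2
tool_pos: [0.4029, 0.0447, 0.3583]
tcp_rot: [-2.518, -1.877, 0.002]
wrist_force: [-1.0, -0.1, -0.4]
width: 1.003
grip_force: 0.0
[[351.5551 197.6742]
 [287.7582 197.3824]
 [284.3701  54.2644]
 [356.707   54.5832]
 [331.5218 243.3986]
 [307.1598 243.2859]
 [320.3213  89.4401]]
```

View pics/w5.png

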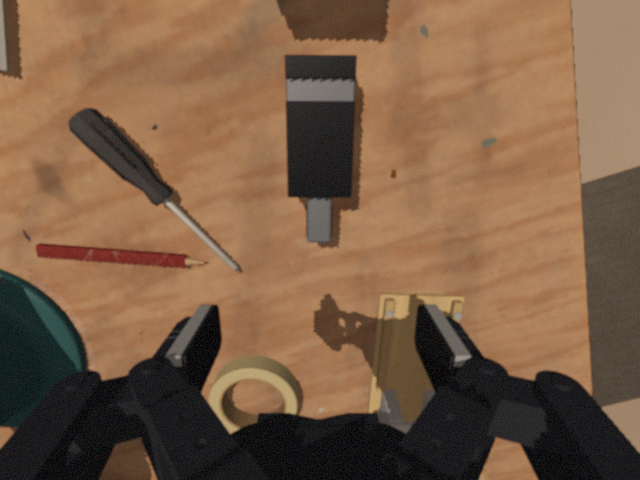

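The prediction matches within about 1 px: body corners (286,55), (356,55), (352,197), (289,197) and lug end (307–331, 242). The pack lies flat at (0.426, 0.119). The holder's open end shows at (379,294)–(463,297), so I'll check the holder pose against it and plan the body grasp.

```bash
python3 - <<'E'
from h import *
from workcell import bot
np.set_printoptions(precision=4,suppress=True)
c=dict(np.load('w5.npz'))
h=[.4602,-.1343,1.2472]
print(proj(c,place(h,np.array([[66,45,6],[66,-45,6],[64,30.5,16],[64,-30.5,16],[-30,45,6]])/1e3)))
print(unproj(c,[[379,294],[463,297]],.006), place(h,np.array([[66,45,6],[66,-45,6]])/1e3))
np.set_printoptions(precision=2,suppress=True)
print(*rel(bot.read_state(),[.426,.1194,.189],1.277-np.pi/2))
i=cv2.imread('pics/w5.png').astype(int)
for r in(300,330,360,390):
  row=i[r,360:480]; print(r,(row[:,2]-row[:,0])[:60].tolist())
E
```

```text
[[378.7056 295.3668]
 [463.5403 298.0415]
 [394.2147 302.0941]
 [453.1702 303.9431]
 [371.1176 370.6663]]
[[ 0.4392 -0.0559  0.006 ]
 [ 0.5235 -0.0846  0.006 ]] [[ 0.4385 -0.0574  0.006 ]
 [ 0.5239 -0.086   0.006 ]]
before-turn [ 78.44   1.54 168.46] turn [-0.17  0.06  0.23] after-turn [ 78.26   0.73 168.54]
300 [78, 73, 77, 73, 75, 78, 75, 75, 76, 77, 79, 74, 74, 75, 77, 74, 71, 73, 73, 78, 83, 83, 87, 85, 79, 66, 67, 70, 73, 68, 69, 68, 67, 69, 76, 80, 82, 86, 87, 87, 86, 87, 89, 85, 83, 86, 86, 82, 79, 66, 55, 47, 51, 53, 53, 47, 49, 53, 52, 55]
330 [43, 44, 40, 40, 46, 43, 39, 47, 41, 41, 41, 41, 40, 45, 46, 38, 42, 47, 50, 50, 47, 40, 41, 42, 47, 44, 49, 52, 46, 46, 49, 45, 47, 47, 54, 49, 56, 52, 54, 50, 50, 48, 50, 49, 48, 46, 51, 50, 51, 50, 51, 51, 52, 54, 40, 28, 8, 5, -6, 7]
360 [72, 73, 77, 73, 69, 60, 50, 50, 47, 39, 45, 40, 42, 41, 55, 56, 49, 52, 44, 36, 45, 47, 46, 47, 48, 41, 46, 50, 47, 48, 50, 53, 51, 54, 54, 54, 52, 54, 50, 45, 48, 49, 50, 49, 50, 47, 47, 50, 44, 48, 47, 50, 53, 46, 52, 49, 55, 45, 49, 49]
390 [78, 76, 75, 77, 75, 75, 70, 71, 68, 68, 73, 83, 86, 87, 87, 85, 81, 81, 84, 82, 77, 65, 51, 43, 31, 19, 20, 17, 16, 17, 16, 21, 16, 25, 27, 40, 50, 50, 44, 52, 57, 50, 50, 51, 45, 50, 50, 51, 47, 50, 53, 48, 48, 50, 49, 48, 47, 47, 47, 48]
```

```bash
python3 -m jog '[{"dx":39,"dy":0.6,"dz":0,"ax":0,"ay":0,"az":0},{"dx":39.3,"dy":0.6,"dz":0,"ax":0,"ay":0,"az":0},{"dx":0,"dy":0,"dz":35,"ax":0,"ay":0,"az":0},{"dx":0,"dy":0,"dz":35,"ax":0,"ay":0,"az":0},{"dx":0,"dy":0,"dz":30,"ax":0,"ay":0,"az":0},{"dx":0,"dy":0,"dz":30,"ax":0,"ay":0,"az":0},{"dx":0,"dy":0,"dz":20,"ax":0,"ay":0,"az":0},{"dx":0,"dy":0,"dz":18,"ax":0,"ay":0,"az":0},{"dx":0,"dy":0,"dz":0,"ax":0,"ay":0,"az":0},{"dx":0,"dy":0,"dz":0,"ax":0,"ay":0,"az":0}]'; echo; python3 -m jog '[{"dx":0,"dy":0,"dz":0,"ax":0,"ay":0,"az":0},{"dx":0,"dy":0,"dz":0,"ax":0,"ay":0,"az":0},{"dx":0,"dy":0,"dz":0,"ax":0,"ay":0,"az":0},{"dx":0,"dy":0,"dz":0,"ax":0,"ay":0,"az":0},{"dx":0,"dy":0,"dz":0,"ax":0,"ay":0,"az":0},{"dx":0,"dy":0,"dz":0,"ax":0,"ay":0,"az":0}]' 0 70; echo; python3 -m jog '[{"dx":0,"dy":0,"dz":-10,"ax":0,"ay":0,"az":0},{"dx":0,"dy":0,"dz":-20,"ax":0,"ay":0,"az":0},{"dx":0,"dy":0,"dz":-30,"ax":0,"ay":0,"az":0},{"dx":0,"dy":0,"dz":0,"ax":0,"ay":0,"az":0},{"dx":0,"dy":0,"dz":0,"ax":0,"ay":0,"az":0}]'
python3 - <<'E'
from h import *
from workcell import bot
np.set_printoptions(precision=2,suppress=True)
h=[.4603,-.1335,1.247]; s=bot.read_state()
t=place(h,[[.055,0,.25]])[0];print(t)
print(*rel(s,t,1.247-np.pi/2))
E
```

```text
time: 9.08
tool_pos: [0.4252, 0.119, 0.1889]
tcp_rot: [-2.517, -1.876, 0.009]
wrist_force: [0.6, 0.4, 0.8]
width: 0.998
grip_force: 0.0

time: 9.58
tool_pos: [0.428, 0.1197, 0.1929]
tcp_rot: [2.518, 1.877, 0.005]
wrist_force: [-0.1, -0.1, 6.6]
width: 0.617
grip_force: 76.4

time: 10.0
tool_pos: [0.4277, 0.1196, 0.2531]
tcp_rot: [2.517, 1.876, 0.006]
wrist_force: [0.1, -0.2, -3.9]
width: 0.618
grip_force: 75.3
[ 0.48 -0.08  0.25]
before-turn [-178.25  105.44    3.09] turn [ 0.21 -0.12  1.95] after-turn [-174.55  111.46    3.06]
```

```bash
python3 -m jog '[{"dx":-15,"dy":8.4,"dz":0,"ax":0,"ay":0,"az":0},{"dx":-25,"dy":15,"dz":0,"ax":0,"ay":0,"az":0},{"dx":-32,"dy":19,"dz":0,"ax":0,"ay":0,"az":0},{"dx":-32,"dy":19,"dz":0,"ax":0,"ay":0,"az":0},{"dx":-32,"dy":19,"dz":0,"ax":0,"ay":0,"az":0},{"dx":-25,"dy":15,"dz":0,"ax":0,"ay":0,"az":0},{"dx":-17,"dy":10,"dz":0,"ax":0,"ay":0,"az":1},{"dx":0,"dy":0,"dz":0,"ax":0,"ay":0,"az":0.9},{"dx":0,"dy":0,"dz":0,"ax":0,"ay":0,"az":0},{"dx":0,"dy":0,"dz":0,"ax":0,"ay":0,"az":0}]'
python3 - <<'E'
from h import *
from workcell import bot,optics
np.set_printoptions(precision=2,suppress=True)
h=[.4603,-.1335,1.247]; s=bot.read_state()
print(*rel(s,place(h,[[.055,0,.199]])[0],1.247-np.pi/2))
c=optics.read_camera('side');i=c['img'][250:400,300:500,::-1];cv2.imwrite('pics/s6.png',cv2.resize(i,None,fx=4,fy=4,interpolation=cv2.INTER_CUBIC))
c=wristcam(optics.read_camera('wrist'),s);cv2.imwrite('pics/w6.png',c['img'][:,:,::-1])
np.savez('w6.npz',**{k:c[k] for k in('R','t','cx','cy','vertical_fov')})
print(proj(c,place(h,np.array([[66,45,6],[66,-45,6]])/1e3)))
E
```

```text
time: 10.83
tool_pos: [0.4759, -0.0808, 0.2497]
tcp_rot: [-2.547, -1.833, 0.003]
wrist_force: [-0.6, 0.3, -4.3]
width: 0.615
grip_force: 75.1
before-turn [ 0.1   2.14 50.67] turn [-0.21 -0.    0.03] after-turn [ 0.1   1.95 50.68]
[[254.86 237.81]
 [391.1  238.1 ]]
```

View pics/w6.png

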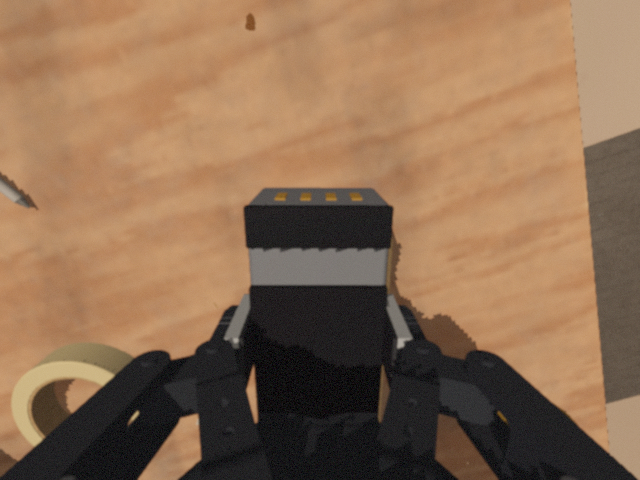

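The pack is held square and centred (columns 245–391) and level. Picture budget is used, so the rest goes by force and numbers. Shift 2 mm and lower.

```bash
python3 -m jog '[{"dx":0,"dy":2,"dz":10,"ax":0,"ay":0,"az":0},{"dx":0,"dy":0,"dz":15,"ax":0,"ay":0,"az":0},{"dx":0,"dy":0,"dz":10,"ax":0,"ay":0,"az":0},{"dx":0,"dy":0,"dz":4,"ax":0,"ay":0,"az":0},{"dx":0,"dy":0,"dz":4,"ax":0,"ay":0,"az":0},{"dx":0,"dy":0,"dz":2,"ax":0,"ay":0,"az":0},{"dx":0,"dy":0,"dz":0,"ax":0,"ay":0,"az":0},{"dx":0,"dy":0,"dz":0,"ax":0,"ay":0,"az":0},{"dx":0,"dy":0,"dz":0,"ax":0,"ay":0,"az":0}]'
python3 - <<'E'
from h import *
from workcell import bot,optics
np.set_printoptions(precision=2,suppress=True)
h=[.4603,-.1335,1.247]; s=bot.read_state()
print(*rel(s,place(h,[[.055,0,.199]])[0],1.247-np.pi/2),s['torque'])
E
```

```text
time: 11.68
tool_pos: [0.4794, -0.082, 0.2069]
tcp_rot: [2.549, 1.835, 0.001]
wrist_force: [0.2, -0.6, -4.0]
width: 0.617
grip_force: 75.1
before-turn [ 0.07 -1.75  7.86] turn [ 0.07 -0.01  0.05] after-turn [ 0.07 -1.74  7.86] [0.02 0.01 0.03]
```

Readings are noisy, so I'll average several.

```bash
cat > avg.py <<'E'
from h import *
from workcell import bot,optics
def avg(n=8):
    S=[]
    for _ in range(n): optics.read_camera('wrist'); S.append(bot.read_state())
    s=dict(S[-1]); s['tool_pos']=np.mean([x['tool_pos'] for x in S],0)
    Rm=Ro.from_rotvec([x['tcp_rot'] for x in S]).mean(); s['tcp_rot']=Rm.as_rotvec()
    s['wrist_force']=np.mean([x['wrist_force'] for x in S],0); s['sd']=np.std([x['tool_pos'] for x in S],0)*1e3
    return s
E
python3 - <<'E'
from avg import *
np.set_printoptions(precision=2,suppress=True)
h=[.4603,-.1335,1.247]; s=avg()
print(s['time'],s['sd'],s['wrist_force'],*rel(s,place(h,[[.055,0,.199]])[0],1.247-np.pi/2))
E
```

```text
12.0833 [0.12 0.03 0.17] [ 0.17 -0.02 -3.82] before-turn [ 0.14 -1.54  7.67] turn [ 0.04 -0.    0.04] after-turn [ 0.14 -1.53  7.68]
```

```bash
python3 -m jog '[{"dx":0,"dy":-1.5,"dz":2,"ax":0,"ay":0,"az":0},{"dx":0,"dy":0,"dz":1.5,"ax":0,"ay":0,"az":0},{"dx":0,"dy":0,"dz":1.5,"ax":0,"ay":0,"az":0},{"dx":0,"dy":0,"dz":1.0,"ax":0,"ay":0,"az":0},{"dx":0,"dy":0,"dz":0,"ax":0,"ay":0,"az":0},{"dx":0,"dy":0,"dz":0,"ax":0,"ay":0,"az":0}]'
python3 - <<'E'
from avg import *
np.set_printoptions(precision=2,suppress=True)
h=[.4603,-.1335,1.247]; s=avg(5)
print(s['time'],s['sd'],s['wrist_force'],s['torque'],*rel(s,place(h,[[.055,0,.199]])[0],1.247-np.pi/2))
E
```

```text
time: 12.58
tool_pos: [0.4775, -0.0814, 0.2001]
tcp_rot: [-2.549, -1.835, 0.0]
wrist_force: [-0.2, -0.4, -3.6]
width: 0.618
grip_force: 75.1
12.8333 [0.04 0.01 0.06] [-0.15 -0.08 -3.9 ] [-0.01 -0.01  0.03] before-turn [0.12 0.12 1.32] turn [ 0.   -0.    0.05] after-turn [0.12 0.12 1.32]
```

The pack is between the rails, about 1 mm above the base, with no side force. Slide it towards the hood.

```bash
python3 -m jog '[{"dx":0,"dy":0,"dz":0.8,"ax":0,"ay":0,"az":0},{"dx":-6,"dy":0,"dz":0,"ax":0,"ay":0,"az":0},{"dx":-6,"dy":0,"dz":0,"ax":0,"ay":0,"az":0},{"dx":-6,"dy":0,"dz":0,"ax":0,"ay":0,"az":0},{"dx":-6,"dy":0,"dz":0,"ax":0,"ay":0,"az":0},{"dx":-6,"dy":0,"dz":0,"ax":0,"ay":0,"az":0},{"dx":-6,"dy":0,"dz":0,"ax":0,"ay":0,"az":0},{"dx":-6,"dy":0,"dz":0,"ax":0,"ay":0,"az":0},{"dx":0,"dy":0,"dz":0,"ax":0,"ay":0,"az":0},{"dx":0,"dy":0,"dz":0,"ax":0,"ay":0,"az":0}]'
python3 - <<'E'
from avg import *
np.set_printoptions(precision=2,suppress=True)
h=[.4603,-.1335,1.247]; s=avg(5)
print(s['time'],s['wrist_force'],s['torque'],*rel(s,place(h,[[-.001,0,.199]])[0],1.247-np.pi/2))
E
```

```text
time: 13.67
tool_pos: [0.4641, -0.1217, 0.1995]
tcp_rot: [-2.551, -1.834, -0.0]
wrist_force: [-0.7, -0.7, -4.7]
width: 0.616
grip_force: 75.1
13.9167 [-0.14 -0.02 -3.79] [ 0.06 -0.05 -0.03] before-turn [-13.94   0.13   0.48] turn [-0.   -0.01  0.04] after-turn [-13.94   0.14   0.48]
```

Free so far, with 14 mm to go. I'll approach until it butts.

```bash
python3 -m jog '[{"dx":-4,"dy":0,"dz":0,"ax":0,"ay":0,"az":0},{"dx":-3,"dy":0,"dz":0,"ax":0,"ay":0,"az":0},{"dx":-2,"dy":0,"dz":0,"ax":0,"ay":0,"az":0},{"dx":-2,"dy":0,"dz":0,"ax":0,"ay":0,"az":0},{"dx":0,"dy":0,"dz":0,"ax":0,"ay":0,"az":0},{"dx":0,"dy":0,"dz":0,"ax":0,"ay":0,"az":0}]'; echo; python3 -m jog '[{"dx":-1,"dy":0,"dz":0,"ax":0,"ay":0,"az":0},{"dx":-1,"dy":0,"dz":0,"ax":0,"ay":0,"az":0},{"dx":0,"dy":0,"dz":0,"ax":0,"ay":0,"az":0},{"dx":0,"dy":0,"dz":0,"ax":0,"ay":0,"az":0}]'; echo; python3 -m jog '[{"dx":-1,"dy":0,"dz":0,"ax":0,"ay":0,"az":0},{"dx":0,"dy":0,"dz":0,"ax":0,"ay":0,"az":0},{"dx":0,"dy":0,"dz":0,"ax":0,"ay":0,"az":0}]'
```

```text
time: 14.42
tool_pos: [0.4607, -0.1319, 0.1995]
tcp_rot: [-2.55, -1.835, -0.0]
wrist_force: [-0.4, 1.1, -3.9]
width: 0.619
grip_force: 75.1

time: 14.75
tool_pos: [0.4602, -0.1335, 0.1995]
tcp_rot: [-2.55, -1.835, -0.0]
wrist_force: [0.6, 0.4, -4.1]
width: 0.617
grip_force: 75.3

time: 15.0
tool_pos: [0.46, -0.1338, 0.1996]
tcp_rot: [-2.549, -1.834, -0.002]
wrist_force: [1.5, 6.0, -2.4]
width: 0.617
grip_force: 75.3
```

Butted against the hood (6 N at holder x ≈ -1 mm). Lower and release.

```bash
python3 -m jog '[{"dx":0.3,"dy":0,"dz":0.5,"ax":0,"ay":0,"az":0},{"dx":0,"dy":0,"dz":0.5,"ax":0,"ay":0,"az":0},{"dx":0,"dy":0,"dz":0,"ax":0,"ay":0,"az":0},{"dx":0,"dy":0,"dz":0,"ax":0,"ay":0,"az":0}]'; echo; python3 -m jog '[{"dx":0,"dy":0,"dz":0,"ax":0,"ay":0,"az":0},{"dx":0,"dy":0,"dz":0,"ax":0,"ay":0,"az":0},{"dx":0,"dy":0,"dz":0,"ax":0,"ay":0,"az":0},{"dx":0,"dy":0,"dz":0,"ax":0,"ay":0,"az":0},{"dx":0,"dy":0,"dz":0,"ax":0,"ay":0,"az":0},{"dx":0,"dy":0,"dz":0,"ax":0,"ay":0,"az":0}]' 1; echo; python3 -m jog '[{"dx":0,"dy":0,"dz":-10,"ax":0,"ay":0,"az":0},{"dx":0,"dy":0,"dz":-20,"ax":0,"ay":0,"az":0},{"dx":0,"dy":0,"dz":-35,"ax":0,"ay":0,"az":0},{"dx":0,"dy":0,"dz":-35,"ax":0,"ay":0,"az":0},{"dx":0,"dy":0,"dz":-35,"ax":0,"ay":0,"az":0},{"dx":0,"dy":0,"dz":-35,"ax":0,"ay":0,"az":0},{"dx":0,"dy":0,"dz":0,"ax":0,"ay":0,"az":0},{"dx":0,"dy":0,"dz":0,"ax":0,"ay":0,"az":0},{"dx":0,"dy":0,"dz":0,"ax":0,"ay":0,"az":0}]'
python3 - <<'E'
from avg import *
np.set_printoptions(precision=1,suppress=True)
s=avg(4);c=wristcam(optics.read_camera('wrist'),s);cv2.imwrite('pics/w7.png',c['img'][:,:,::-1])
P=proj(c,place([.4600,-.1341,1.247],np.array([[54,27,50],[54,-27,50],[54,0,50],[0,-27,50],[0,27,50],[27,0,50]])/1e3));print(P)
g=c['img'].astype(int); sat=g[:,:,0]-g[:,:,2]
u,v=P[2].astype(int); print('col',g[v-20:v+14,u].sum(1))
for r in (int(P[0,1])+10,):
    a=int(P[0,0]);b=int(P[1,0]);print('L',g[r,a-14:a+15].sum(1),'R',g[r,b-14:b+15].sum(1))
E
```

```text
time: 15.33
tool_pos: [0.4602, -0.1338, 0.1989]
tcp_rot: [-2.549, -1.835, -0.001]
wrist_force: [0.3, 5.4, 0.7]
width: 0.619
grip_force: 75.5

time: 15.83
tool_pos: [0.46, -0.1344, 0.1986]
tcp_rot: [2.55, 1.835, 0.0]
wrist_force: [-0.4, -0.0, 0.1]
width: 0.999
grip_force: 0.0

time: 16.58
tool_pos: [0.4596, -0.1342, 0.3688]
tcp_rot: [2.549, 1.835, 0.001]
wrist_force: [-0.1, 0.1, 0.2]
width: 0.997
grip_force: 0.0
[[288.  161.1]
 [353.3 161.2]
 [320.6 161.2]
 [351.2 224.3]
 [289.6 224.1]
 [320.5 193.6]]
col [395 387 418 443 447 468 457 460 458 455 465 450 464 459 451 432 368 285
 202 186 135 103 115  76 121  87  90 109  98  94  97 101 108 100]
L [383 373 403 433 461 456 411 409 418 427 425 428 430 420 394 302 157 110
  86  94  90  83  87 100  98  98 104  97  94] R [ 66  97  65 100  56  93 103  84 107  94  78  99 101 156 207 240 309 372
 395 425 425 423 426 417 409 375 351 380 415]
```

After release the pack's edges lie within about 1 px of the home pose, and the gripper is clear.

```bash
python3 -c "
from workcell import bot
print(bot.finish_job())"
```

```text
the job is handed in; nothing more can be done
None
```

I drew the pack out by its lug, set it on the bench, then re-gripped it by its body and slid it home under the hood. I handed the job in at about 17 s; the verdict wasn't shown, but the last wrist image had the pack's edges within about 1 px of home.

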